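# Stand the pen in the mug, leaning away from the handle

### The job

Take the black pen, which stands in the wooden pen block beside a thinner brush and a dissecting needle, and lower it, foot first and not dropped, into the white mug. Leave it standing on the mug's floor and leaning against the side of the rim opposite the handle, so that the handle stays free to be taken. Leave the other two tools in the block and do not shift or tip the mug.

Things in the scene. Friction and masses are not known exactly. Their poses are not given: they have to be found in the camera images.
- pen_center (a point): Half-way point of the black ball pen, on its axis: 138 mm long, about 8 to 9 mm thick (a thin clip makes it 11 mm on one side), 14 g. At the start it stands upright (it may lean by up to 5 degrees) in one of the three holes of the pen block, sunk 37.5 mm deep, so that about 100 mm of it stand free above the block. It is loose and lifts straight out. This point's own y axis runs along the pen from top to foot.
- pen_foot (a point): Lower end of the pen on its axis, 69 mm from the centre; the end that goes on the mug's floor.
- pen_top (a point): Upper end of the pen on its axis, 69 mm from the centre.
- mug: Loose round white mug with straight walls: 80 mm wide, 72 mm high, wall 4 mm, inside 71 mm wide, floor 5 mm thick; 0.35 kg. Origin at the centre of its underside. The handle sticks out along its own +y (to 76 mm from the axis), so its -y points to the rim side opposite the handle. A fixed microscope up to 0.45 m high stands 10 to 40 cm to the left of the mug; start moves should pass above it.
- pen_block: Fixed wooden block 50 mm (its x) by 170 mm (its y) by 45 mm high, with three square holes of 10.5 mm, 38 mm deep, in a row along its y, 60 mm apart, the middle one at its centre. Origin at the centre of its underside. One hole holds the pen; the two others hold a loose paint brush (bristles up) and a loose dissecting needle (point up); which is where varies.
- brush: Thin paint brush with a black handle, 131 mm long and 7 mm thick, loose, standing bristles up in one hole of the pen block; to be left there. Origin about half-way along it, near its axis.
- needle: Dissecting needle standing point up in another hole: wooden handle 7 mm thick and 85 mm long, brass ferrule, thin steel point, 130 mm in all; to be left there. Origin at its lower end, about 4 mm beside its axis.

How it is judged (in metres and radians):
On the way:
1. the held pen's foot is lowered at least 25 mm below the rim inside the mug (z of pen_foot in the frame of mug below 0.047 m and horizontal distance between pen_foot and mug below 0.037 m and contact force between the fingers and pen above 0.5 N), for 0.1 s.
At the end, for the whole second after the job is handed in: Pen foot within 15 mm of the mug floor; pen top at least 25 mm from the mug axis on the side opposite the handle and at most 35 mm to either side of the handle line; leaning under 54 degrees; released and still; mug upright, still, within 30 mm of its start (z of pen_foot in the frame of mug between 0 and 0.02 m and horizontal distance between pen_foot and mug below 0.038 m and y of pen_top in the frame of mug below -0.025 m and x of pen_top in the frame of mug between -0.035 and 0.035 m and angle between pen_center's own y axis and vertical above 2.2 rad and angle between mug's own z axis and vertical below 0.1 rad and distance of mug from where it was at the start of the episode below 0.03 m and linear speed of each of pen, mug below 0.02 m/s and contact force between the fingers and pen below 0.1 N); the robot touches nothing.
It fails at once if the mug is tipped by more than 20 degrees (angle between mug's own z axis and vertical above 0.35 rad).
It fails at once if the brush or the needle is pulled out of the block or knocked over (distance of brush from where it was at the start of the episode above 0.03 m).
It fails at once if the brush or the needle is pulled out of the block or knocked over (distance of needle from where it was at the start of the episode above 0.03 m).
It also fails if it takes over 42 s, if anything falls off the work surface, if the arm or the gripper's body presses on something with over 40 N, if the wrist force passes 120 N, or if a joint passes its speed limit or range.

### The arm

A 6-joint arm with a two-finger parallel gripper is mounted at the origin on a cart in front of the work surface, level with it; the furniture and walls round the work are solid. World frame = base frame: x ahead of the robot, y to its left, z up, the work surface at z = 0. Lengths are in mm, angles in rad, forces in N, time in s.
With the tool pointing down it reaches from about 300 to 775 mm from the base axis. Payload 14.6 kg.
Tool frame: the origin (TCP) lies where the fingers leave the gripper's body, on its centre line; the fingertips stand 97 mm ahead of it and the grasp point (between the pads) lies ahead of it (grip_depth is the z of the grasp point in the tool frame, in mm); z points along the fingers, y is the line along which they close (so a half turn about z gives the same grasp; the last joint's range is limited). The gripper opens to 94 mm and grips with 3 to 60 N. Pads are 16 mm wide; open, the fingers measure 119 mm over their backs; the gripper's body (75 mm by 177 mm) begins 78 mm behind the grasp point.
Start: joints at [1.255, 0.3, 1.521, -0, 1.321, -0.067], TCP at [135.431, 533.056, 302.646] pointing down, gripper open.
Joint ranges: [-3.03, 3.03], [-0.79, 2.21], [0.23, 2.52], [-1.04, 4.18], [0, 3.07], [-2.55, 2.55]. Speed limits (rad/s): [2.22, 2.22, 2.57, 3.14, 3.14, 3.14].

### API

Orientations are given as [roll, pitch, yaw] about the fixed x, y, z axes, in that order (R = Rz(yaw) Ry(pitch) Rx(roll)).
In Python, from cell import read_state, camera, sign_off, regions_of, spot_point, grip_depth gives the robot as it stands. The module is installed in compiled form; this text tells all that it offers.
- The arm moves only by the tool send_rows, never from a script. Its argument "series" is a list of rows, each a list of 3 entries, a list of its own where there are three numbers: the shift along the world's x, y, z in mm, then the turn about the world's z in degrees, then the closure, from -1 (fully open) to 1 (shut), so that 0 is half open. A call has 1 to 12 rows; each row shifts and turns the commanded pose from where the row before left it; what a row does not reach is not made up. A row lasts 1/10 s, in which the tool goes at most 50 mm and 8.59 degrees, less where a joint would pass 70% of its speed; a pose out of reach is approached as far as the arm can. A call is refused whole if a number of a shift passes 50 or a number of a turn 8.59, either way. A call with a gripper value outside its range is refused whole. The fingers move at their own pace and stop on an object; "squeeze" is the grip in N (left out, the last holds). Time passes only in rows, so rows that do not move let the fingers close. It gives the time, the measured TCP pose, the force, the opening and the grip force at its end, in the units of the state.
- read_state(): the state, without advancing time (a new reading comes with each control period).
- camera(name): name is "side" or "top" or "wrist"; returns a dict with "color" (480x640x3 uint8, blue, green, red), "fx", "fy", "cx", "cy" (pixels), "camera_from_world" (4x4, takes a point from world to camera coordinates). Camera axes: x right, y down, z forward; pixel columns grow to the right and rows downward; lengths in mm; the calibration is good to about 2 mm. A picture is of the moment at which its call begins. There is no depth.
- sign_off(): hands the job in; it is judged then, once.
Trained networks look in a picture, given as the dict that the camera call returned (one of the last four; its "shot" number tells which), for a name from the list of things; names that differ only in an ending like _2 or _b are one class to them, and where a whole thing is asked for, a point or a joint stands for the part that bears it (a point fixed in the world has none). Each returns a list of dicts, best first, with "confidence" (0 to 1); they miss things now and then, are a little off and sometimes report something else, mostly with a low value. They report only what shows in the picture. A call takes as long as a camera call.
- regions_of(thing, picture): "mask" (480x640 bool, what is visible of it).
- spot_point(thing, picture): "point" ([x, y, z] in mm, in the coordinates of the camera as it stood for that picture, good to about 4 mm: a listed point, or the origin of a listed thing).
The state is a dict: "clock": time; "joints": joint angles; "qd": joint speeds; "effort": joint torques, N m; "eef_pos": TCP position; "eef_rot": TCP orientation; "wrist_force": force on the tool from outside, world axes, zero at the start; "moment": the same for the moment, N m; "finger_gap": finger opening in mm; "finger_force": force on a finger pad.
Only numpy, scipy, OpenCV 4.12 (cv2) and the standard library are available. Lean on these libraries where they do the work, as an engineer would, in place of code of your own. Each camera call takes 0.05 s, during which the arm holds its last target. There are 200 camera calls.

## Working session

There is one attempt and no reset: what is moved stays moved. The work goes in short steps, Python scripts to look and compute and a tool call to move; the robot and the scene stay as the last step left them, time stands still between calls to the robot, and variables do not carry over. Pictures are saved under pics/ and viewed, at most 10 in all, crops included, and the job is handed in when it is done.

Besides the shell and the picture viewer there is one more tool, called after "Emit:" as name(argument=value, ...), one argument or row to a line, values as JSON. send_rows: Moves the arm, as the interface text tells. Its arguments: {"type":"object","properties":{"series":{"type":"array"},"squeeze":{"type":"number"}},"required":["series"]}

```bash
mkdir -p pics; cat > h.py <<'E'
import numpy as np, cv2
from cell import *
def w(p,pic):
    T=np.array(pic["camera_from_world"]); return T[:3,:3].T@(np.array(p)-T[:3,3])
def px(P,pic):
    T=np.array(pic["camera_from_world"]); c=T[:3,:3]@np.array(P)+T[:3,3]
    return np.round([pic["fx"]*c[0]/c[2]+pic["cx"],pic["fy"]*c[1]/c[2]+pic["cy"]],1)
def look(name,things):
    pic=camera(name)
    for t in things:
        for r in spot_point(t,pic)[:2]:
            P=w(r["point"],pic); print(name,t,round(r["confidence"],2),P.round(1),px(P,pic))
    return pic
E
python3 - <<'E'
from h import *
print(read_state(),grip_depth)
ims=[]
for n in("side","top"):
    p=look(n,["pen_center","pen_foot","pen_top","mug","pen_block","brush","needle"])
    T=np.array(p["camera_from_world"]);print(p["fx"],(-T[:3,:3].T@T[:3,3]).round())
    cv2.imwrite(f"pics/{n}0.png",p["color"])
E
```

```text
{'clock': 0.0, 'joints': array([ 1.25540214e+00,  3.00491858e-01,  1.52154968e+00, -1.27831792e-05,
        1.32073359e+00, -6.65754571e-02]), 'qd': array([-0.000748  , -0.00069243, -0.00061328,  0.00134076,  0.00106398,
       -0.00083916]), 'effort': array([ 2.63911184e-03, -5.31801188e+01, -3.52747965e+01,  7.09198276e-02,
        2.42471328e-02, -9.14376483e-05]), 'eef_pos': array([135.38940017, 532.92627245, 302.08816889]), 'eef_rot': array([-3.14041198e+00, -6.63111223e-05,  2.89277706e+00]), 'wrist_force': array([-0.41871162, -0.61860297, -0.04936441]), 'moment': array([-0.01105896, -0.01613765, -0.02360363]), 'finger_force': 0.0, 'finger_gap': 93.92739742681407} 78.39999999999999
side pen_center 0.5 [ 505.1 -266.9   75.4] [322.2 293. ]
side pen_top 0.83 [ 504.8 -274.6  139. ] [324.9 259.7]
side mug 0.78 [532.9  17.1  -2.4] [281.8 255.1]
side pen_block 0.96 [ 521.9 -323.    -0.8] [345.4 350.5]
side brush 0.73 [ 539.6 -390.4   75.4] [380.2 333. ]
side needle 0.6 [ 511.3 -272.1  140.3] [328.2 257.5]
473.1198270673534 [ 250. -845.  476.]
top pen_center 0.49 [ 508.6 -268.    73.5] [389.2 263.4]
top pen_foot 0.6 [ 509.  -259.7    6.4] [381.  267.6]
top pen_top 0.44 [ 512.  -269.2  143.6] [394.9 256.3]
top mug 0.81 [537.3  21.3   3. ] [249.7 256.2]
top pen_block 0.74 [ 524.1 -325.     3.6] [411.1 260.5]
top brush 0.57 [ 536.6 -387.3   71.5] [448.  249.1]
top needle 0.54 [ 523.4 -330.5    7.9] [414.  260.5]
483.30692485945514 [ 376. -133. 1030.]
```

```bash
python3 - <<'E'
from h import *
a=cv2.imread("pics/side0.png");b=cv2.imread("pics/top0.png")
c=np.hstack([cv2.resize(a[190:410,200:420],(400,400)),cv2.resize(b[160:340,200:480],(400,257))[0:257] if 0 else cv2.resize(b[120:400,200:480],(400,400))])
cv2.imwrite("pics/c0.png",c)
E
```

```text
(no output)
```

View pics/c0.png

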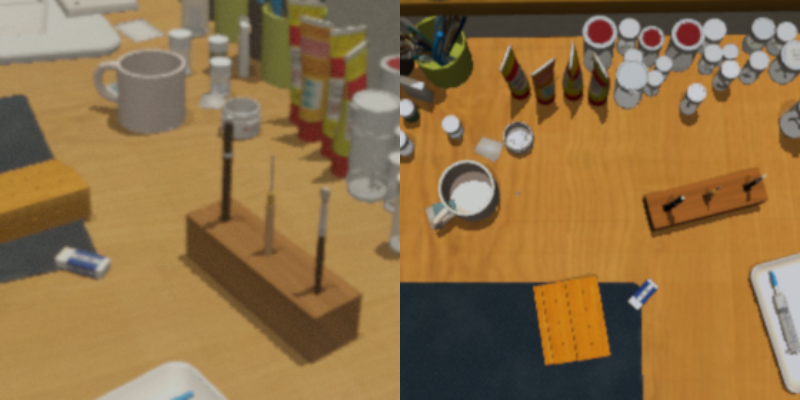

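View pics/side0.png

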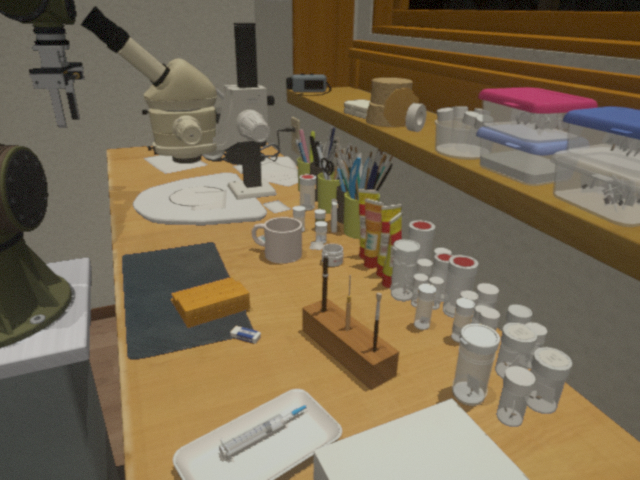

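The pen is the left (+y) tool in the block, at side px (325,260)–(322,310), with the needle in the middle and the brush on the right. The mug's handle points to −x/+y, which is lower left in the top view. Next I'll measure the handle direction and refine the pen axis from masks.

```bash
cat >> h.py <<'E'
def ray(u,v,pic,z):
    T=np.array(pic["camera_from_world"]);R=T[:3,:3];c=-R.T@T[:3,3]
    d=R.T@np.array([(u-pic["cx"])/pic["fx"],(v-pic["cy"])/pic["fy"],1]); return c+d*(z-c[2])/d[2]
E
python3 - <<'E'
from h import *
p=camera("top")
r=regions_of("mug",p)[0];print(r["confidence"],r["mask"].sum())
m=r["mask"];v,u=np.nonzero(m)
# handle: opening removes thin parts, body remains
body=cv2.morphologyEx(m.astype(np.uint8),cv2.MORPH_OPEN,cv2.getStructuringElement(cv2.MORPH_ELLIPSE,(25,25)))
cnt=max(cv2.findContours(body,0,1)[0],key=cv2.contourArea);print(cv2.fitEllipse(cnt))
h=(m>0)&(body==0);n,l,s,c=cv2.connectedComponentsWithStats(h.astype(np.uint8))
for i in np.argsort(-s[1:,4])[:2]+1: print(s[i],c[i],ray(*c[i],p,45))
print([px([535,19,z],p) for z in(0,40,72)])
for z in(0,72):print(ray(*cv2.fitEllipse(cnt)[0],p,z))
q=camera("side")
for pic,n in((p,"t"),(q,"s")):
    for r in regions_of("pen_center",pic)[:2]:
        v,u=np.nonzero(r["mask"]); print(n,r["confidence"],r["mask"].sum(),u.min(),u.max(),v.min(),v.max(),"toprow u",u[v==v.min()],"botrow u",u[v==v.max()])
    for z in(45,144):print(px([510,-268,z],pic))
vis=p["color"].copy();vis[m]=vis[m]//2+[0,0,127];cv2.imwrite("pics/m.png",cv2.resize(vis[190:330,190:470],(800,400)))
E
```

```text
0.98 1514
((248.45822143554688, 251.55767822265625), (35.963417053222656, 44.20777130126953), 136.250244140625)
[222 252  28  27 214] [231.1728972  268.53738318] [505.4968462   52.70765216  45.        ]
[252 273   3   1   3] [253. 273.] [495.79169502   7.61546863  45.        ]
[array([250.9, 257.5]), array([248.2, 254.6]), array([245.8, 252.1])]
[548.00068082  24.60224672   0.        ]
[535.97842315  13.5750621   72.        ]
[387.2 264.7]
[394.3 257.4]
s 0.73 220 322 328 255 311 toprow u [326] botrow u [324]
[325.  308.9]
[326.4 254.2]
```

Emit:
send_rows(
  series=[
    [[0, 0, 50], 0, -1],
    [[0, 0, 50], 0, -1],
    [[0, 0, 50], 0, -1],
    [[0, 0, 50], 0, -1],
    [[0, 0, 50], 0, -1],
    [[0, 0, 50], 0, -1],
    [[0, 0, 20], 0, -1],
  ],
)

```text
clock: 1.75
eef_pos: [135.0, 531.8, 627.4]
eef_rot: [3.135, 0.0, 2.893]
wrist_force: [0.0, 0.1, 0.5]
finger_gap: 94.1
finger_force: 0.0
```

Emit:
send_rows(
  series=[
    [[40, -30, 0], -3.1, -1],
    [[40, -30, 0], -3.1, -1],
    [[40, -30, 0], -3.1, -1],
    [[40, -30, 0], -3.1, -1],
    [[40, -30, 0], -3.1, -1],
    [[40, -30, 0], -3.1, -1],
    [[22, -44, 0], -3.1, -1],
    [[22, -44, 0], -3.1, -1],
    [[22, -44, 0], -3.1, -1],
    [[22, -44, 0], -3.1, -1],
    [[22, -44, 0], -3.1, -1],
    [[22, -44, 0], -3.1, -1],
  ],
)

```text
clock: 2.95
eef_pos: [507.8, 87.0, 622.8]
eef_rot: [3.141, 0.0, 2.241]
wrist_force: [0.4, 0.4, -0.1]
finger_gap: 94.0
finger_force: 0.0
```

Emit:
send_rows(
  series=[
    [[0, -45, 0], -3.1, -1],
    [[0, -45, 0], -3.1, -1],
    [[0, -45, -30], -3.1, -1],
    [[0, -45, -40], -3.1, -1],
    [[0, -45, -40], -3.1, -1],
    [[0, -45, -40], -3.1, -1],
    [[0, -45, -40], -3.1, -1],
    [[0, -42, -40], -3.1, -1],
    [[0, 0, -40], 0, -1],
    [[0, 0, 0], 0, -1],
    [[0, 0, 0], 0, -1],
  ],
)

```text
clock: 4.05
eef_pos: [507.6, -228.0, 388.9]
eef_rot: [3.141, 0.0, 1.811]
wrist_force: [0.2, 0.4, 0.6]
finger_gap: 94.1
finger_force: 0.0
```

```bash
python3 - <<'E'
from h import *
s=read_state();print(s["eef_pos"],s["eef_rot"],s["joints"],s["wrist_force"])
for n in("wrist","top","side"):
    p=look(n,["pen_center","pen_top","needle"]+(["pen_block"] if n!="side" else []))
    if n=="wrist": cv2.imwrite("pics/w1.png",p["color"])
    for r in regions_of("pen_center",p)[:2]:
        v,u=np.nonzero(r["mask"]); print(n,r["confidence"],r["mask"].sum(),u.min(),u.max(),v.min(),v.max())
    print([px([509,-268,z],p) for z in(45,144)])
E
```

```text
[ 507.58653547 -227.98500731  388.9036312 ] [3.14123073e+00 2.32654294e-04 1.81119171e+00] [-4.87995243e-01  2.64773452e-01  1.36741525e+00  6.74343510e-05
  1.50897899e+00 -7.28394815e-01] [0.19976227 0.43488438 0.56020139]
wrist pen_center 0.85 [ 507.4 -269.8   70.3] [309.2 244.5]
wrist pen_top 0.71 [ 508.4 -272.2   72.2] [309.5 247. ]
wrist pen_top 0.56 [ 503.1 -274.2  145.1] [301.8 267.9]
wrist needle 0.6 [ 522.5 -330.6    9.9] [310.7 275.8]
wrist pen_block 0.58 [ 524.  -324.1   -3.6] [313.  268.6]
wrist 0.49 299 304 316 232 270
wrist 0.15 4414 292 332 211 339
[array([311.3, 238.1]), array([309.2, 263.2])]
[array([387.3, 265.2]), array([394.3, 257.9])]
side pen_center 0.56 [ 503.  -270.1   75.6] [321.8 294.2]
side pen_top 0.86 [ 508.8 -274.9  139.7] [327.4 258.9]
side 0.7 294 322 328 255 311
[array([324.4, 309. ]), array([325.8, 254.3])]
```

View pics/w1.png

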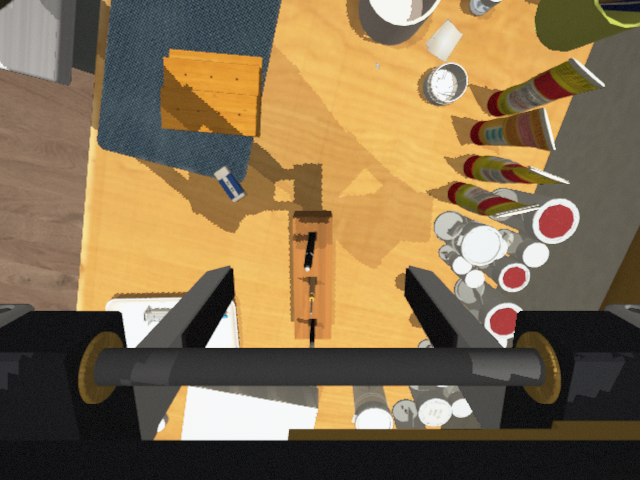

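The wrist view shows the pen entering its hole at about (313,235) with its top at about (306,268). The needle is next at (311,290) and the brush sits at (313,330).

```bash
python3 - <<'E'
from h import *
p=camera("wrist")
for r in regions_of("pen_center",p)[:1]:
    m=r["mask"]; v,u=np.nonzero(m); 
    for lo,hi,z in((232,236,45),(266,271,144)):
        k=(v>=lo)&(v<hi); print(u[k].mean(),ray(u[k].mean(),234 if z==45 else v.max()-1,p,z))
p=camera("side")
for r in regions_of("pen_center",p)[:1]:
    m=r["mask"]; v,u=np.nonzero(m); vx,vy,x0,y0=cv2.fitLine(np.c_[u,v].astype(np.float32),2,0,.01,.01).ravel()
    print([(x0+(y-y0)*vx/vy) for y in(255,309)],v.min(),v.max())
E
```

```text
312.0 [ 508.25890344 -262.49128759   45.        ]
307.75 [ 508.67278653 -274.03358518  144.        ]
[np.float32(325.77228), np.float32(323.95532)] 256 311
```

Emit:
send_rows(
  series=[
    [[0, -43, 0], 0, 0],
    [[0, 0, -45], 0, 0.3],
    [[0, 0, -45], 0, 0.3],
    [[0, 0, -45], 0, 0.3],
    [[0, 0, -30], 0, 0.3],
    [[0, 0, -28], 0, 0.3],
    [[0, 0, 0], 0, 0.3],
  ],
  squeeze=8,
)

```text
clock: 5.8
eef_pos: [506.4, -270.6, 191.1]
eef_rot: [-3.137, -0.004, 1.811]
wrist_force: [-0.3, -0.4, -0.0]
finger_gap: 41.6
finger_force: 0.0
```

```bash
python3 - <<'E'
from h import *
s=read_state();print(s["eef_pos"],s["finger_gap"])
p=camera("wrist");cv2.imwrite("pics/w2.png",p["color"])
g=s["eef_pos"]-[0,0,78.4];print(px(g,p),px(g-[0,0,18],p),px([508.5,-271.5,118],p))
E
```

```text
[ 506.38522924 -270.61964306  191.13327198] 41.62969817421536
[316.8 296.3] [317.2 282.8] [320.5 303.3]
```

View pics/w2.png

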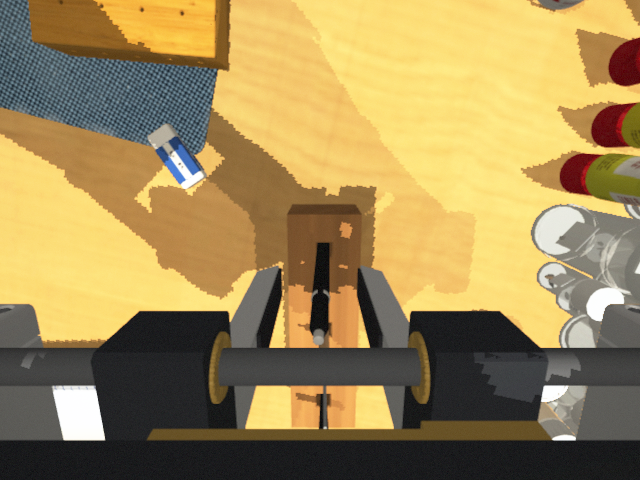

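The pen runs from (324,245) to (318,338) and is centred between the fingers, which are at about 270 and 370. Now I'll close and lift.

Emit:
send_rows(
  series=[
    [[0, 0, 0], 0, 1],
    [[0, 0, 0], 0, 1],
    [[0, 0, 0], 0, 1],
    [[0, 0, 0], 0, 1],
    [[0, 0, 0], 0, 1],
    [[0, 0, 0], 0, 1],
    [[0, 0, 0], 0, 1],
    [[0, 0, 0], 0, 1],
  ],
  squeeze=8,
)

```text
clock: 6.65
eef_pos: [507.7, -271.4, 195.1]
eef_rot: [3.141, 0.001, 1.811]
wrist_force: [1.4, -0.8, 5.3]
finger_gap: 8.0
finger_force: 8.0
```

Emit:
send_rows(
  series=[
    [[0, 0, 10], 0, 1],
    [[0, 0, 20], 0, 1],
    [[0, 0, 30], 0, 1],
    [[0, 0, 40], 0, 1],
    [[0, 0, 40], 0, 1],
    [[0, 0, 20], 0, 1],
    [[0, 0, 0], 0, 1],
  ],
)

```text
clock: 7.35
eef_pos: [507.6, -271.3, 358.0]
eef_rot: [3.138, 0.004, 1.811]
wrist_force: [0.3, -0.6, -0.5]
finger_gap: 8.6
finger_force: 8.0
```

```bash
python3 - <<'E'
from h import *
s=read_state();print(s["eef_pos"],s["finger_gap"],s["finger_force"])
p=look("side",["pen_center","pen_top","pen_foot","needle","brush"]);cv2.imwrite("pics/s3.png",p["color"])
for r in regions_of("pen_center",p)[:1]:
    v,u=np.nonzero(r["mask"]);print(u.min(),u.max(),v.min(),v.max())
p=look("top",["mug"]);p=look("wrist",["pen_center","pen_foot"])
cv2.imwrite("pics/c3.png",np.hstack([cv2.resize(cv2.imread("pics/s3.png")[150:390,200:440],(400,400)),cv2.resize(p["color"],(400,400))]))
E
```

```text
[ 507.55218742 -271.32400792  357.97510655] 8.56032214265323 7.998474917840213
side pen_center 0.83 [ 506.5 -268.8  234.7] [325.8 198.5]
side pen_top 0.95 [ 509.4 -275.   304.8] [330.8 151. ]
side pen_foot 0.67 [ 506.9 -266.5  170.9] [324.5 238.1]
side needle 0.36 [ 506.  -267.1  233. ] [325.  199.2]
side brush 0.76 [ 540.7 -389.9   77.6] [380.8 331.3]
322 330 184 238
top mug 0.58 [ 5.374e+02  1.980e+01 -1.000e-01] [250.6 256.4]
wrist pen_center 0.59 [ 507.6 -272.   231.4] [316.9 267.7]
wrist pen_foot 0.84 [ 502.8 -265.3  166.4] [313.6 231.6]
```

View pics/c3.png

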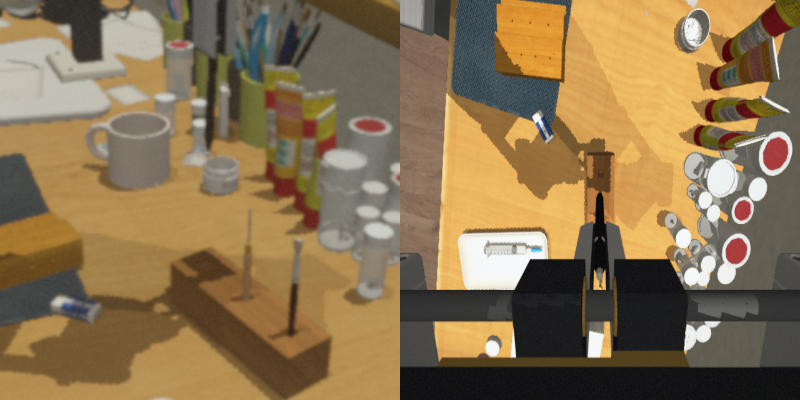

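The pen is held and upright (foot at crop (210,150)), and the needle and brush are undisturbed. Next I'll carry it over the mug and turn it so the closing axis lies across the handle line.

Emit:
send_rows(
  series=[
    [[1, 12, 0], 0, 1],
    [[3, 30, 0], 4, 1],
    [[4, 45, 0], 4, 1],
    [[4, 48, 0], 4, 1],
    [[4, 48, 0], 4, 1],
    [[4, 48, 0], 4, 1],
    [[3, 36, 0], 4, 1],
    [[2, 20, 0], 1, 1],
    [[0, 5, 0], 0, 1],
    [[0, 0, 0], 0, 1],
    [[0, 0, 0], 0, 1],
  ],
)

```text
clock: 9.05
eef_pos: [532.3, 20.1, 354.5]
eef_rot: [-3.141, 0.0, 2.246]
wrist_force: [0.2, -1.2, 0.5]
finger_gap: 8.1
finger_force: 8.0
```

```bash
python3 - <<'E'
from h import *
s=read_state();print(s["eef_pos"],s["eef_rot"],s["finger_gap"],s["finger_force"])
p=look("side",["pen_center","pen_top","pen_foot","mug"]);a=p["color"]
p=look("wrist",["pen_center","pen_foot","mug"])
print([px(P,p) for P in([536,18,72],[536,18,5],[500,60,40])])
r=regions_of("mug",p)[0];m=r["mask"];print(r["confidence"],m.sum())
cv2.imwrite("pics/w4.png",np.hstack([cv2.resize(a[130:330,200:400],(400,400)),p["color"][40:440,160:560]]))
E
```

```text
[532.30127496  20.09525181 354.54863864] [-3.14144962e+00  7.10509647e-05  2.24590098e+00] 8.107710384930321 7.998421399388462
side pen_center 0.66 [529.6  24.7 232.7] [276.8 147.2]
side pen_top 0.23 [532.8  16.3  -5.7] [281.9 256.6]
side pen_foot 0.6 [527.7  26.3 166.5] [276.4 179.5]
side mug 0.75 [536.7  16.9  -3.5] [283.6 255.3]
wrist pen_center 0.95 [530.4  19.5 231.4] [313.8 263.9]
wrist pen_foot 0.91 [527.1  23.3 166.8] [314.6 231.8]
wrist pen_foot 0.53 [532.5  19.2 301.9] [314.9 320.9]
wrist mug 0.96 [537.5  16.3   1.2] [319.1 210.5]
[array([319. , 219.9]), array([319. , 209.3]), array([317.4, 165.8])]
0.89 4531
```

View pics/w4.png

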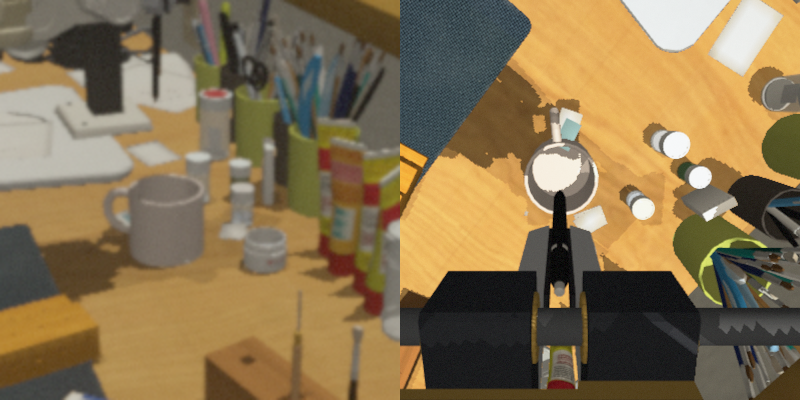

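The handle sits straight above the mug centre in the wrist image (handle at crop (557,125), mug at (561,177)), so the tool is aligned with the handle line. The foot is inside the rim circle, about 12 mm toward the handle. Lowering now.

Emit:
send_rows(
  series=[
    [[0, 0, -20], 0, 1],
    [[0, 0, -35], 0, 1],
    [[0, 0, -35], 0, 1],
    [[0, 0, -25], 0, 1],
    [[0, 0, -15], 0, 1],
    [[0, 0, -12], 0, 1],
    [[0, 0, -5], 0, 1],
    [[0, 0, 0], 0, 1],
    [[0, 0, 0], 0, 1],
    [[0, 0, 0], 0, 1],
  ],
)

```text
clock: 10.55
eef_pos: [532.7, 20.8, 208.4]
eef_rot: [3.141, 0.001, 2.247]
wrist_force: [0.4, 0.3, 0.3]
finger_gap: 7.9
finger_force: 8.0
```

Emit:
send_rows(
  series=[
    [[0, 0, -2], 0, 1],
    [[0, 0, -2], 0, 1],
    [[0, 0, 0], 0, 1],
    [[0, 0, 0], 0, 1],
  ],
  squeeze=4,
)

```text
clock: 10.95
eef_pos: [532.4, 20.7, 203.5]
eef_rot: [-3.142, -0.0, 2.247]
wrist_force: [0.1, 0.4, -0.2]
finger_gap: 8.3
finger_force: 4.0
```

Emit:
send_rows(
  series=[
    [[0, 0, -2], 0, 1],
    [[0, 0, -2], 0, 1],
    [[0, 0, -2], 0, 1],
    [[0, 0, 0], 0, 1],
    [[0, 0, 0], 0, 1],
  ],
)

```text
clock: 11.45
eef_pos: [532.4, 20.8, 197.5]
eef_rot: [-3.142, -0.0, 2.247]
wrist_force: [-0.4, -0.5, 0.8]
finger_gap: 8.3
finger_force: 4.0
```

Emit:
send_rows(
  series=[
    [[0, 0, -2], 0, 1],
    [[0, 0, -1], 0, 1],
    [[0, 0, 0], 0, 1],
    [[0, 0, 0], 0, 1],
  ],
)

```text
clock: 11.85
eef_pos: [532.4, 20.8, 194.5]
eef_rot: [-3.142, -0.0, 2.247]
wrist_force: [-0.0, -0.4, -0.1]
finger_gap: 8.6
finger_force: 4.0
```

Emit:
send_rows(
  series=[
    [[0, 0, -2], 0, 1],
    [[0, 0, 0], 0, 1],
    [[0, 0, 0], 0, 1],
  ],
)

```text
clock: 12.15
eef_pos: [532.6, 20.7, 192.8]
eef_rot: [3.141, 0.0, 2.247]
wrist_force: [-0.4, -0.2, 3.3]
finger_gap: 8.1
finger_force: 4.0
```

Emit:
send_rows(
  series=[
    [[0, 0, -2], 0, 1],
    [[0, 0, 0], 0, 1],
    [[0, 0, 0], 0, 1],
  ],
)

```text
clock: 12.45
eef_pos: [532.6, 20.8, 190.9]
eef_rot: [3.141, 0.001, 2.247]
wrist_force: [-0.2, -0.6, 4.4]
finger_gap: 8.8
finger_force: 4.0
```

```bash
python3 - <<'E'
from h import *
p=look("side",["pen_center","pen_top","mug"]);p=look("top",["mug","pen_top"])
p=look("wrist",["pen_center","pen_foot","mug","pen_top"])
E
```

```text
side pen_center 0.49 [528.2  19.6  73. ] [278.7 223.1]
side pen_top 0.25 [ 523.9 -324.4    1.3] [346.9 349.7]
side mug 0.91 [532.3  16.4  -0. ] [281.7 254.4]
top mug 0.46 [538.6  20.1  -0.6] [250.5 255.9]
wrist pen_center 0.68 [534.2  20.8  72. ] [318.9 268.9]
wrist pen_foot 0.84 [529.7  26.8   2.4] [319.1 230.7]
wrist mug 0.82 [537.8  16.8   0.6] [319.1 245.5]
wrist pen_top 0.95 [534.6  22.5 141.8] [322.5 323.1]
```

Contact with the floor reads about 4 N. Now I'll swing the pen about its foot, away from the handle.

Emit:
send_rows(
  series=[
    [[2.8, -3.5, -0.4], 0, 1],
    [[2.8, -3.5, -0.5], 0, 1],
    [[2.9, -3.6, -0.8], 0, 1],
    [[2.9, -3.6, -0.9], 0, 1],
    [[2.9, -3.6, -1.2], 0, 1],
    [[2.9, -3.6, -1.3], 0, 1],
    [[0, 0, 0], 0, 1],
    [[0, 0, 0], 0, 1],
  ],
  squeeze=3,
)

```text
clock: 13.85
eef_pos: [549.6, -0.7, 185.2]
eef_rot: [-3.141, -0.0, 2.247]
wrist_force: [-0.4, -0.1, -0.1]
finger_gap: 7.7
finger_force: 3.0
```

```bash
python3 - <<'E'
from h import *
p=look("side",["pen_center","pen_top","mug"]);a=p["color"]
p=look("wrist",["pen_center","pen_foot","mug","pen_top"])
cv2.imwrite("pics/w5.png",np.hstack([cv2.resize(a[130:330,200:400],(400,400)),p["color"][40:440,160:560]]))
E
```

```text
side pen_center 0.6 [540.    6.5  67.9] [286.1 226.9]
side pen_top 0.39 [557.3 -11.7 131.6] [296.8 200.2]
side mug 0.58 [530.8  15.4  -2. ] [281.2 255.5]
wrist pen_center 0.64 [544.7   6.8  68.1] [318.3 254.5]
wrist pen_foot 0.74 [529.4  25.9   9.3] [318.3 199.8]
wrist mug 0.64 [536.7  18.   -1.5] [319.4 211.5]
wrist pen_top 0.85 [553.8  -9.4 133. ] [311.  339.7]
```

View pics/w5.png

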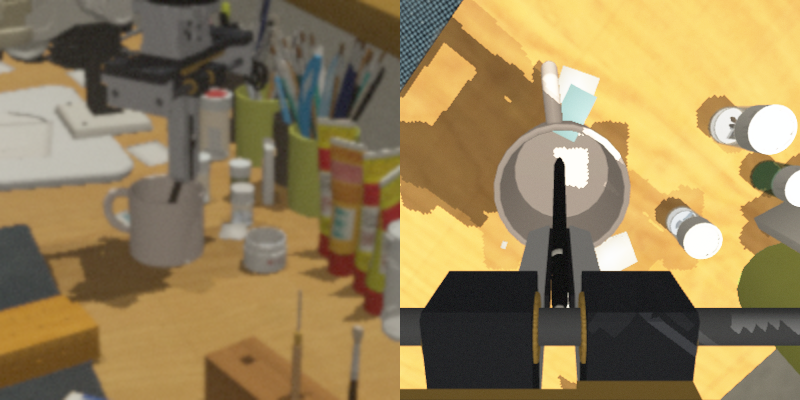

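The pen pivots as planned. It leans about 18°, with the foot at wrist crop (560,160), and the mug hasn't moved. Continuing the swing.

Emit:
send_rows(
  series=[
    [[2.8, -3.5, -1.5], 0, 1],
    [[2.8, -3.5, -1.7], 0, 1],
    [[2.7, -3.3, -1.9], 0, 1],
    [[2.7, -3.3, -2.1], 0, 1],
    [[0, 0, 0], 0, 1],
    [[0, 0, 0], 0, 1],
  ],
)

```text
clock: 14.9
eef_pos: [560.6, -14.3, 178.1]
eef_rot: [-3.141, -0.0, 2.247]
wrist_force: [-0.7, 0.5, -0.6]
finger_gap: 7.9
finger_force: 3.0
```

```bash
python3 - <<'E'
from h import *
p=look("wrist",["pen_center","pen_foot","mug","pen_top"])
E
```

```text
wrist pen_center 0.97 [552.5  -1.   63.4] [320.3 244.9]
wrist pen_center 0.74 [ 5.392e+02  1.680e+01 -1.000e-01] [321.  193.5]
wrist pen_foot 0.78 [529.3  25.3   8.6] [317.8 177.1]
wrist mug 0.88 [536.4  18.5  -1.3] [319.5 189.2]
wrist pen_top 0.59 [573.1 -25.2 125.4] [323. 353.]
```

Emit:
send_rows(
  series=[
    [[2.0, -2.5, -1.7], 0, 1],
    [[2.0, -2.5, -1.9], 0, 1],
    [[0, 0, 0], 0, 1],
    [[0, 0, 0], 0, 1],
    [[0, 0, 0], 0, 0.8],
    [[0, 0, 0], 0, 0.75],
    [[0, 0, 0], 0, 0.7],
    [[0, 0, 0], 0, 0.6],
    [[0, 0, 0], 0, 0.5],
    [[0, 0, 0], 0, 0.4],
    [[0, 0, 0], 0, 0.4],
    [[0, 0, 0], 0, 0.4],
  ],
)

```text
clock: 16.35
eef_pos: [564.6, -19.2, 174.7]
eef_rot: [3.142, 0.0, 2.247]
wrist_force: [-1.0, -0.3, 0.5]
finger_gap: 28.3
finger_force: 0.0
```

```bash
python3 - <<'E'
from h import *
p=look("side",["pen_center","pen_top","mug"]);a=p["color"]
p=look("wrist",["pen_center","pen_foot","mug","pen_top"])
cv2.imwrite("pics/w6.png",np.hstack([cv2.resize(a[130:330,200:400],(400,400)),p["color"][40:440,160:560]]))
E
```

```text
side pen_top 0.55 [574.4 -32.9 112.2] [308.6 211.9]
side mug 0.84 [532.8  16.6   0. ] [281.9 254.3]
wrist pen_center 0.87 [549.1   0.7  57.9] [317.6 227.9]
wrist pen_foot 0.88 [523.4  33.6   5.6] [318.5 153.4]
wrist mug 0.9 [536.7  17.3  -0.6] [318.7 182.8]
wrist pen_top 0.9 [573.6 -28.1 113.1] [319.5 334.8]
```

View pics/w6.png

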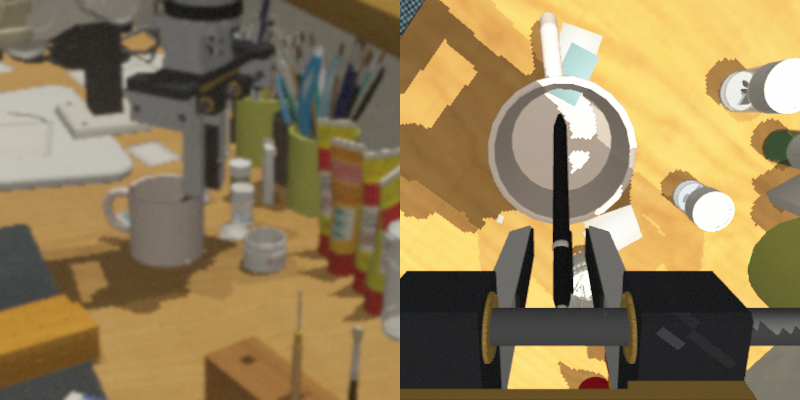

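The pen is released and leans on the rim opposite the handle, with the foot at crop (560,118) and the handle at (550,45). The fingers are clear on both sides, so I'll lift away.

Emit:
send_rows(
  series=[
    [[0, 0, 5], 0, 0.3],
    [[0, 0, 15], 0, 0.3],
    [[0, 0, 30], 0, 0.3],
    [[0, 0, 40], 0, 0.3],
    [[0, 0, 40], 0, 0.3],
    [[0, 0, 30], 0, 0.3],
    [[0, 0, 0], 0, 0.3],
    [[0, 0, 0], 0, 0.3],
    [[0, 0, 0], 0, 0.3],
    [[0, 0, 0], 0, 0.3],
  ],
)

```text
clock: 17.8
eef_pos: [564.5, -19.2, 333.4]
eef_rot: [-3.14, -0.001, 2.247]
wrist_force: [0.1, -0.5, -0.4]
finger_gap: 32.9
finger_force: 0.0
```

```bash
python3 - <<'E'
from h import *
for i in range(2):
    p=look("wrist",["pen_center","pen_foot","mug","pen_top"])
p=look("side",["mug","pen_top"]);a=p["color"]
q=camera("wrist")["color"]
cv2.imwrite("pics/w7.png",np.hstack([cv2.resize(a[130:330,200:400],(400,400)),q[40:440,160:560]]))
print(read_state()["finger_force"])
E
```

```text
wrist pen_center 0.64 [552.7  -0.8  56.7] [320.3 197.2]
wrist pen_foot 0.86 [523.7  33.3   5.8] [319.1 152.3]
wrist mug 0.65 [5.362e+02 2.100e+01 5.000e-01] [320.9 167.5]
wrist pen_center 0.74 [552.8  -1.1  60. ] [319.8 197.4]
wrist pen_foot 0.83 [523.1  36.7   4.8] [320.1 149.2]
wrist pen_foot 0.4 [ 538.5 -388.6   73.4] [107.8 442.8]
wrist mug 0.95 [535.8  18.7   1.7] [318.9 168.5]
wrist pen_top 0.82 [576.9 -30.  115.2] [320.8 247.4]
side mug 0.69 [535.6  18.3  -2.7] [282.9 254.8]
side pen_top 0.43 [579.4 -31.8 113.5] [310.7 210.7]
0.0
```

View pics/w7.png

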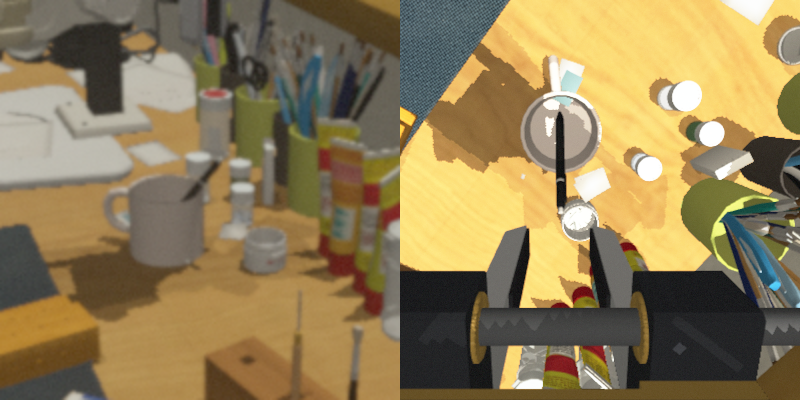

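The pen stands in the mug, leaning over the rim opposite the handle (top at crop (560,205), handle at (555,70)). The mug is unmoved and the gripper is clear.

```bash
python3 -c "
from cell import *
print(sign_off())"
```

```text
the job is handed in; nothing more can be done
None
```

I handed the job in at about 18 s: the pen stands on the mug's floor, leaning about 40° on the rim opposite the handle, with the mug where it was and the brush and needle still in the block; the sign-off returned no verdict.

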